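# Move the charged battery pack to the free storage dock

### The job

The power-tool battery in the charger is charged: slide it straight out of the charger past its latch, carry it to the empty storage dock on the bench, and slide it in under the dock's lips, fully home past the roller latch. Let go of it there, and leave the other stored battery, the screwdriver and the wrench where they are.

Things in the scene. Friction and masses are not known exactly. Their poses are not given: they have to be found in the camera images.
- pack: Battery pack in the charger, black and grey, about 0.6 kg. Foot: flange 110 long (x), 76 wide (y), 12 high; on it a body 100 x 54 mm up to 73 mm above the underside, gripped across its 54 mm. Origin: centre of the underside, x along its length, z up. The foot runs under a channel's lips with 3 mm play each side and above. Home: x -3 to +1, y 0, z 10 mm in the channel's frame.
- pack_stored: An identical battery pack, already home in the occupied storage dock; to be left alone. Same size and origin.
- charger: Charger, fixed: a grey channel with black lips; behind its end stop (x +68 to +124) a black housing 100 mm wide, 76 high. Origin on the table top under the centre of a pack that is home; x runs along the channel from the open mouth to the end stop (face at x +56), z up. Floor plate 10 mm thick, x -120 to +72, 120 mm wide.
- dock_free: Empty storage dock, fixed: wooden floor plate, aluminium lips and end stop (50 mm high), no housing. Origin, axes, floor plate, lips, stop and roller are the same as the charger's.
- dock_used: The same kind of storage dock, fixed, with the other battery pack in it. Same size and origin.
- dock_free_mouth (a point): Middle of the empty dock's mouth on the floor plate (10 mm above the table), where the lips begin: x -34 in the dock's frame. Lips run from here 90 mm to the stop: undersides 25, tops 32 mm above the table, 62 mm apart; 82 mm between the side walls under them. In front is an open floor apron with flared guides 30 mm high, up to 43 mm out from here.
- dock_free_roller (a point): Top of the empty dock's sprung steel roller, across the floor at x -66, 44 mm long. It stands 3 mm above the floor plate, is pushed down as a pack slides over it (about 8 N up, some 10 N of push) and rises again behind a pack that is home.
- charger_mouth (a point): The same point of the charger: middle of the mouth on the floor plate, where its lips begin (x -34). A pack must be drawn back at least 89 mm from home for its foot to clear the lips before it can be lifted.
- screwdriver: Screwdriver 150 mm long lying on the table between two of the stations, along x, about 30 mm high at most. Origin: its underside. Not to be moved.
- wrench: Steel wrench 150 mm long lying flat on the table between two of the stations, along x. Origin: its underside. Not to be moved.
Not all that is in view belongs to the job. Leave any purple or red look-alike of the pack alone.

How it is judged (in metres and radians):
On the way:
1. the pack has been slid out of the charger, clear of its lips (origin at least 89 mm back from home) (x of pack in the frame of charger below -0.089 m), for 0.1 s.
At the end, for the whole second after the job is handed in: The pack is fully home in the free dock: its origin within 6 mm of the home position along and across the channel, flat on the floor plate (10 mm above the table, within 4 mm; tilt under 0.06 rad), upright, in line with the channel within 0.08 rad, at rest. Either end of the pack may lead (x of pack in the frame of dock_free between -0.006 and 0.006 m and y of pack in the frame of dock_free between -0.006 and 0.006 m and z of pack in the frame of dock_free between 0.006 and 0.014 m and angle between pack's own z axis and vertical below 0.06 rad and angle between the x axis of pack and the x axis of dock_free, either way round below 0.08 rad and linear speed of pack below 0.02 m/s); the robot touches nothing.
It fails at once if the stored pack is moved more than 15 mm (distance of pack_stored from where it was at the start of the episode above 0.015 m).
It fails at once if the screwdriver is moved more than 25 mm (distance of screwdriver from where it was at the start of the episode above 0.025 m).
It fails at once if the wrench is moved more than 25 mm (distance of wrench from where it was at the start of the episode above 0.025 m).
It also fails if it takes over 45 s, if anything falls off the work surface, if the arm or the gripper's body presses on something with over 40 N, if the wrist force passes 120 N, or if a joint passes its speed limit or range.

### The arm

A 6-joint arm with a two-finger parallel gripper is mounted at the origin on the work surface. World frame = base frame: x ahead of the robot, y to its left, z up, the work surface at z = 0. Lengths are in mm, angles in rad, forces in N, time in s.
With the tool pointing down it reaches from about 300 to 775 mm from the base axis. Payload 14.6 kg.
Tool frame: the origin (TCP) lies at the very end of the fingers, on their centre line; the grasp point (between the pads) lies 19 mm behind it; z points along the fingers, y is the line along which they close (so a half turn about z gives the same grasp; the last joint's range is limited). The gripper opens to 94 mm and grips with 3 to 60 N. Pads are 16 mm wide; open, the fingers measure 119 mm over their backs; the gripper's body (75 mm by 177 mm) begins 78 mm behind the grasp point.
Start: joints at [1.281, 0.3, 1.521, -0, 1.321, -0.067], TCP at [121.527, 536.396, 205.446] pointing down, gripper open.
Joint ranges: [-3.03, 3.03], [-0.79, 2.21], [0.23, 2.52], [-1.04, 4.18], [0, 3.07], [-2.55, 2.55]. Speed limits (rad/s): [2.22, 2.22, 2.57, 3.14, 3.14, 3.14].

### API

Orientations are given as [roll, pitch, yaw] about the fixed x, y, z axes, in that order (R = Rz(yaw) Ry(pitch) Rx(roll)).
In Python, from cell import manip gives the robot as it stands.
- The arm moves only by the tool servo_tool, never from a script. Its argument "rows" is a list of rows, each a list of 7 numbers: the turn, a rotation vector about the world's x, y, z in degrees, then the shift along the world's x, y, z in mm, then the closure, from 0 (fully open) to 1 (shut). In form: [[rx, ry, rz, dx, dy, dz, fingers], ...]. A call has 1 to 20 rows; each row shifts and turns the commanded pose from where the row before left it; what a row does not reach is not made up. A row lasts 1/8 s, in which the tool goes at most 62.5 mm and 10.7 degrees, less where a joint would pass 70% of its speed; a pose out of reach is approached as far as the arm can. A call with a gripper value outside its range is refused whole. The fingers move at their own pace and stop on an object; "grip_force" is the grip in N (left out, the last holds). Time passes only in rows, so rows that do not move let the fingers close. It gives the time, the measured TCP pose, the force, the opening and the grip force at its end, in the units of the state.
- manip.read_state(): the state, without advancing time (a new reading comes with each control period).
- manip.camera(name): name is "scene" or "top" or "wrist"; returns the picture (384x512x3 uint8, red, green, blue); there is no depth.
- manip.camera_info(name): a dict with "fx", "fy", "cx", "cy" (pixels), "position" and "rotation" of the camera in the world; the wrist camera has in their place "T_tool_cam" (4x4, takes a point from camera to tool coordinates, whose origin is the TCP and whose axes are the flange's). Camera axes: x right, y down, z forward; pixel columns grow to the right and rows downward; lengths in mm; the calibration is good to about 2 mm. A picture is of the moment at which its call begins: read the wrist's pose just before it. camera_info takes no time and is no camera call.
- manip.sign_off(): hands the job in; it is judged then, once.
The state is a dict: "clock": time; "joints": joint angles; "qd": joint speeds; "effort": joint torques, N m; "eef_pos": TCP position; "eef_rot": TCP orientation; "wrist_force": force on the tool from outside, world axes, zero at the start; "moment": the same for the moment, N m; "finger_gap": finger opening in mm; "finger_force": force on a finger pad.
Only numpy, scipy, OpenCV 4.12 (cv2) and the standard library are available. Lean on these libraries where they do the work, as an engineer would, in place of code of your own. Each camera call takes 0.05 s, during which the arm holds its last target. There are 200 camera calls.

## Working session

There is one attempt and no reset: what is moved stays moved. The work goes in short steps, Python scripts to look and compute and a tool call to move; the robot and the scene stay as the last step left them, time stands still between calls to the robot, and variables do not carry over. Pictures are saved under pics/ and viewed, at most 10 in all, crops included, and the job is handed in when it is done.

Besides the shell and the picture viewer there is one more tool, called after "Request:" as name([rows], argument=value, ...), one row to a line, values as JSON. servo_tool: Moves the arm, as the interface text tells. Its arguments: {"type":"object","properties":{"rows":{"type":"array","items":{"type":"array","items":{"type":"number"}}},"grip_force":{"type":"number"}},"required":["rows"]}

```bash
mkdir -p pics; cat > h.py <<'E'
import numpy as np,cv2
from cell import manip
def save(n,im): cv2.imwrite(f'pics/{n}.png',im[:,:,::-1])
def cam(name):
    i=manip.camera_info(name)
    K=(i['fx'],i['fy'],i['cx'],i['cy']); return K,np.array(i['position'],float),np.array(i['rotation'],float).reshape(3,3) if np.size(i['rotation'])==9 else i['rotation']
def ray(name,u,v,z):
    K,p,R=cam(name); d=R@np.array([(u-K[2])/K[0],(v-K[3])/K[1],1]); return p+d*(z-p[2])/d[2]
def proj(name,P):
    K,p,R=cam(name); c=R.T@(np.array(P,float)-p); return K[0]*c[0]/c[2]+K[2],K[1]*c[1]/c[2]+K[3]
E
python3 - <<'E'
from h import *
print(manip.read_state())
t=manip.camera('top');s=manip.camera('scene');save('top',t);save('scene',s)
save('both',np.hstack([cv2.resize(t,(400,300)),cv2.resize(s,(400,300))]))
for n in('top','scene','wrist'):print(n,manip.camera_info(n))
E
```

```text
{'clock': 0.0, 'joints': array([ 1.28141618e+00,  3.00467018e-01,  1.52160903e+00,  2.20919811e-05,
        1.32071972e+00, -6.65992925e-02]), 'qd': array([ 3.32807100e-04, -2.27621208e-03, -6.03100759e-04, -5.87248986e-04,
        1.27076842e-03, -5.13247022e-05]), 'effort': array([-3.65784181e-03, -5.31797254e+01, -3.52743888e+01,  7.06721703e-02,
        2.42871634e-02,  1.84582700e-05]), 'eef_pos': array([121.43522961, 536.13970397, 204.87675364]), 'eef_rot': array([-3.14039363e+00, -1.01418143e-04,  2.91880626e+00]), 'wrist_force': array([ 0.49846265, -0.07871542, -0.7397244 ]), 'moment': array([-0.04758984,  0.06289277, -0.00599275]), 'finger_force': 0.0, 'finger_gap': 93.6076390189959}
top {'fx': 372.1546517071906, 'fy': 372.1546517071906, 'cx': 262.2123118431594, 'cy': 189.67692081198683, 'position': array([365.16752009,  13.0095165 , 855.49126882]), 'rotation': array([-3.02521571, -0.03315256, -1.5880426 ])}
scene {'fx': 362.1875002851509, 'fy': 362.1875002851509, 'cx': 257.65755914535873, 'cy': 187.50522811703965, 'position': array([733.20673354, 492.26467048, 571.45106901]), 'rotation': array([-2.28063597,  0.01600873,  2.59229786])}
wrist {'fx': 293.16670062706294, 'fy': 293.16670062706294, 'cx': 255.46307692974716, 'cy': 195.5832277907242, 'T_tool_cam': array([[ 6.21623328e-04, -9.66951634e-01, -2.54959116e-01,
         7.39886506e+01],
       [ 9.99999525e-01,  4.09776259e-04,  8.84020988e-04,
         8.07910570e-01],
       [-7.50329347e-04, -2.54959544e-01,  9.66951430e-01,
        -1.79704387e+02],
       [ 0.00000000e+00,  0.00000000e+00,  0.00000000e+00,
         1.00000000e+00]])}
```

View pics/top.png

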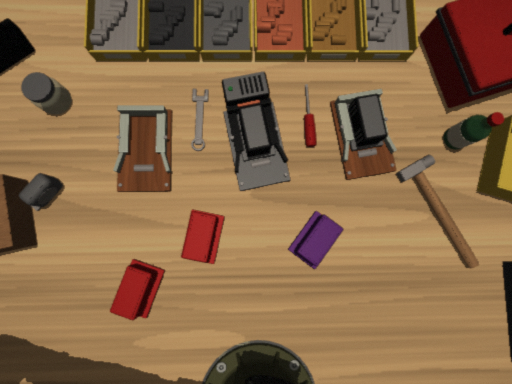

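View pics/scene.png

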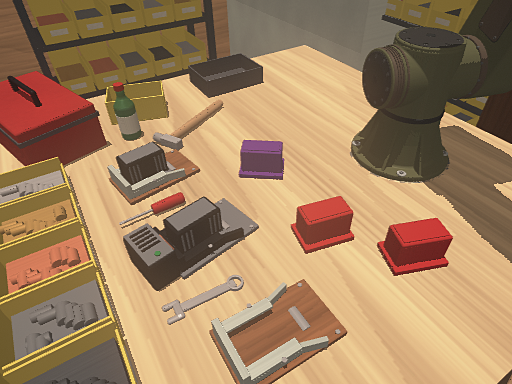

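The top view shows three candidates that look like packs in channels or beside them:
- The black/grey pack at about (257,130), in the channel with the grey plate and vented black housing. This is the charger, so it is the pack to move.
- The black pack at (370,118), in a wooden dock. This is the stored pack, to be left alone.
- The red and purple blocks at (203,236), (138,290) and (316,240). These are look-alikes.

The empty wooden dock is at (145,150). The wrench is at (199,120) and the screwdriver at (309,118). I'll confirm in an enlarged crop.

```bash
sed -i 's/^from cell/from scipy.spatial.transform import Rotation as Ro\nfrom cell/; s/return K,np.array.*$/return K,np.array(i["position"],float),Ro.from_euler("xyz",i["rotation"]).as_matrix()/' h.py
python3 - <<'E'
from h import *
t=cv2.imread('pics/top.png');s=cv2.imread('pics/scene.png')
cv2.imwrite('pics/tc.png',cv2.resize(t[62:202,105:300],None,fx=4,fy=4,interpolation=cv2.INTER_CUBIC))
cv2.imwrite('pics/sc.png',cv2.resize(s[190:384,100:355],None,fx=3,fy=3,interpolation=cv2.INTER_CUBIC))
print(ray('top',257,130,73),ray('top',145,150,10),proj('scene',ray('top',257,130,73)),proj('scene',ray('top',145,150,10)))
E
```

```text
[585.99592463  -5.50077697  73.        ] [558.74988556 250.59049562  10.        ] (np.float64(192.89702854477093), np.float64(214.61117723831046)) (np.float64(277.0238650047644), np.float64(329.5644922059388))
```

View pics/tc.png

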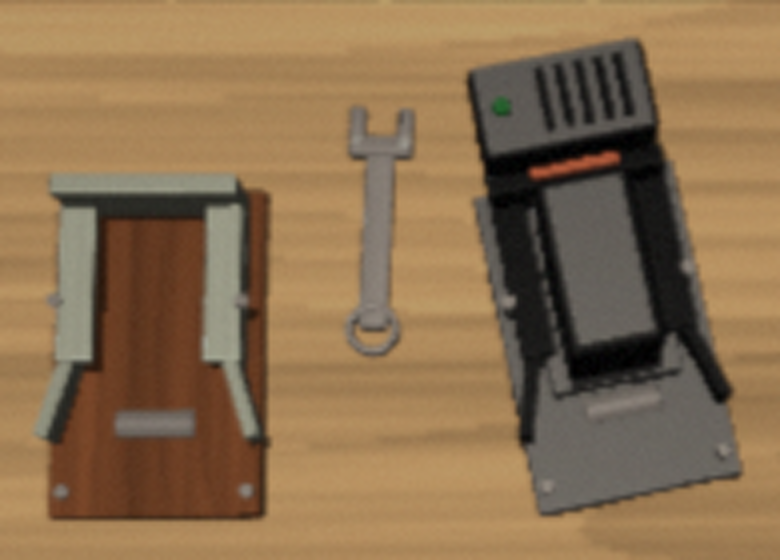

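View pics/sc.png

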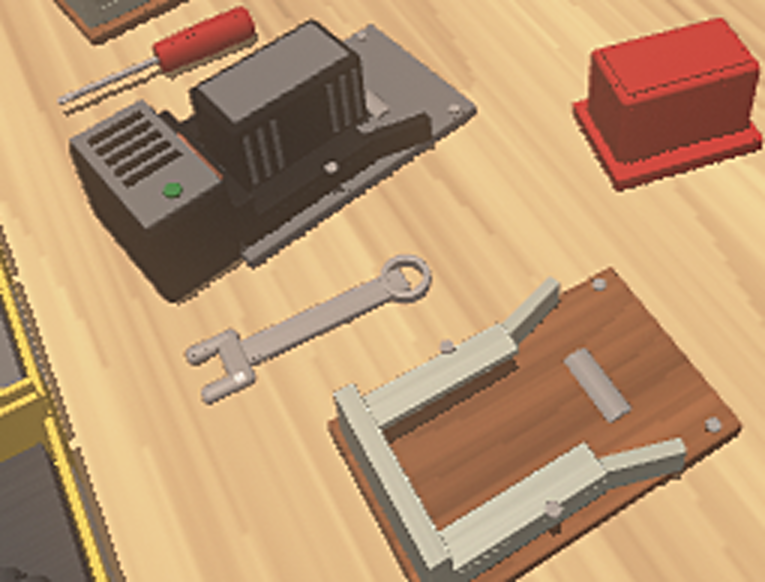

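The crop confirms it. The pack has a grey top at crop (600,265) in the grey charger with the green LED, and the wooden dock at crop (155,350) is empty with its roller exposed. Next I triangulate matching corners from both views.

```bash
python3 - <<'E'
from h import *
T=lambda U,V:((U+.5)/4-.5+105,(V+.5)/4-.5+62)
S=lambda U,V:((U+.5)/3-.5+100,(V+.5)/3-.5+190)
def tri(a,b):
    A=[];B=[]
    for n,(u,v) in(('top',T(*a)),('scene',S(*b))):
        K,p,R=cam(n);d=R@[(u-K[2])/K[0],(v-K[3])/K[1],1];d/=np.linalg.norm(d);M=np.eye(3)-np.outer(d,d);A.append(M);B.append(M@p)
    return np.linalg.lstsq(np.vstack(A),np.hstack(B),rcond=None)[0].round(1)
P={'dockFL':((50,518),(741,428)),'dockFR':((266,518),(613,268)),'rollL':((115,424),(621,415)),'rollR':((195,424),(574,353)),
'lipLfront':((92,361),(585,445)),'lipRfront':((203,361),(518,350)),
'chFL':((543,515),(476,112)),'chFR':((741,473),(370,25)),
'pkBL':((541,182),(240,130)),'pkBR':((627,170),(192,88)),'pkFR':((661,333),(312,20)),'pkFL':((577,352),(360,55))}
for k,(a,b) in P.items():print(k,tri(a,b))
def R(n,z,*ps):
    q=[ray('top',*T(*p),z)[:2].round(1) for p in ps];print(n,q);return q
q=R('dockplate z10',10,(50,518),(266,518),(268,190))
R('roll z13',13,(115,411),(195,411),(195,436),(115,436))
R('lips z32',32,(57,361),(92,361),(203,361),(240,361),(98,207),(205,207))
q=R('charger z10',10,(543,515),(741,473))
R('pack z83',83,(541,182),(627,170),(661,333),(577,352))
# pack top face by grey mask
t=cv2.imread('pics/top.png');g=t.astype(int)
m=((g.max(2)-g.min(2)<14)&(g.max(2)>75)).astype(np.uint8);m[:,:236]=0;m[:,275:]=0;m[:103]=0;m[153:]=0
n,l,st,c=cv2.connectedComponentsWithStats(m,connectivity=4);i=1+st[1:,4].argmax();print(st[i],c[i])
r=cv2.minAreaRect(np.argwhere(l==i)[:,::-1].astype(np.float32));b=cv2.boxPoints(r);print([ray('top',*p,83)[:2].round(1) for p in b],ray('top',*r[0],83))
E
```

```text
dockFL [464.7 312.7   6.6]
dockFR [462.  192.2   5.9]
rollL [517.4 275.1  13.1]
rollR [517.  230.6  11.9]
lipLfront [549.8 284.1  29.1]
lipRfront [549.4 221.7  30.9]
chFL [462.7  33.9   3.1]
chFR [485.9 -81.1   9.6]
pkBL [630.9  32.2  82.5]
pkBR [640.4 -15.6  81.9]
pkFR [549.9 -31.8  83.6]
pkFL [538.9  13.8  82.6]
dockplate z10 [array([464.7, 311.1]), array([463. , 190.1]), array([655.2, 191.1])]
roll z13 [array([525. , 275.3]), array([524.5, 230.2]), array([510.1, 230. ]), array([510.6, 274.9])]
lips z32 [array([550. , 301.9]), array([549.8, 282.7]), array([549.2, 221.4]), array([549. , 200.9]), array([638.3, 281.5]), array([637.9, 221.7])]
charger z10 [array([462.6,  33.2]), array([485.4, -80.8])]
pack z83 [array([633.7,  30.6]), array([640.1, -15.6]), array([550.6, -32.1]), array([540.7,  12.6])]
[242 106  27  42 757] [254.50594452 126.51387054]
[array([629.1,  29.1]), array([638.2, -11.6]), array([553.1, -28.5]), array([544.3,  11.8])] [5.90936850e+02 1.96148897e-01 8.30000000e+01]
```

Heights triangulate correctly: pack top 83, dock plate about 6-10, roller 13, lips about 30. The frames come out as follows:
- **Charger/pack:** (591, 0), yaw 0.195
- **Free dock:** (583.7, 251.8), yaw about -0.005

I'll move above the pack now.

Request:
servo_tool([
  [0,0,1.5,29.5,-33.5,0,0],
  [0,0,1.5,29.5,-33.5,0,0],
  [0,0,1.5,29.5,-33.5,0,0],
  [0,0,1.5,29.5,-33.5,0,0],
  [0,0,1.5,29.5,-33.5,0,0],
  [0,0,1.5,29.5,-33.5,0,0],
  [0,0,1.5,29.5,-33.5,0,0],
  [0,0,1.5,29.5,-33.5,0,0],
  [0,0,1.5,29.5,-33.5,0,0],
  [0,0,1.5,29.5,-33.5,0,0],
  [0,0,1.5,29.5,-33.5,0,0],
  [0,0,1.5,29.5,-33.5,0,0],
  [0,0,1.5,29.5,-33.5,0,0],
  [0,0,1.5,29.5,-33.5,0,0],
  [0,0,1.5,29.5,-33.5,0,0],
  [0,0,1.5,27,-33.5,0,0],
  [0,0,0,0,0,0,0],
  [0,0,0,0,0,0,0],
])

```text
clock: 2.35
eef_pos: [590.6, 0.8, 205.1]
eef_rot: [3.141, -0.001, -2.946]
wrist_force: [0.6, -0.5, 0.5]
finger_gap: 93.8
finger_force: 0.0
```

```bash
cat >> h.py <<'E'
def wray(st,u,v,z):
    i=manip.camera_info('wrist');T=np.eye(4);T[:3,:3]=Ro.from_euler('xyz',st['eef_rot']).as_matrix();T[:3,3]=st['eef_pos'];T=T@i['T_tool_cam']
    d=T[:3,:3]@[(u-i['cx'])/i['fx'],(v-i['cy'])/i['fy'],1];p=T[:3,3];return (p+d*(z-p[2])/d[2]).round(1)
E
python3 - <<'E'
from h import *
import pickle
st=manip.read_state();w=manip.camera('wrist');save('w1',w);pickle.dump(st,open('w1.p','wb'))
E
```

```text
(no output)
```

View pics/w1.png

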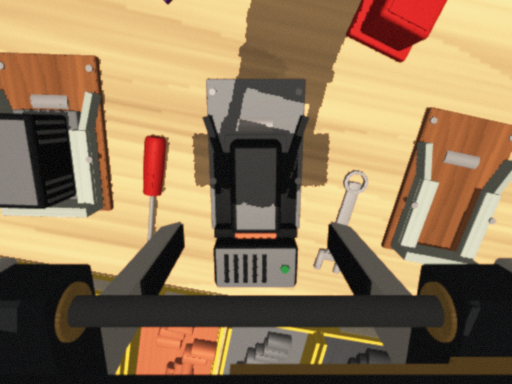

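The pack top (columns 236-277) is centred between the fingers (183/328) and square to them. The roller of the empty dock is at about (462,158). I descend to TCP z 42 and grip.

Request:
servo_tool([
  [0,0,0,0,0,-25,0],
  [0,0,0,0,0,-30,0],
  [0,0,0,0,0,-30,0],
  [0,0,0,0,0,-30,0],
  [0,0,0,0,0,-25,0],
  [0,0,0,0,0,-15,0],
  [0,0,0,0,0,-8,0],
  [0,0,0,0,0,0,0],
  [0,0,0,0,0,0,0.6],
  [0,0,0,0,0,0,0.6],
  [0,0,0,0,0,0,0.6],
  [0,0,0,0,0,0,0.6],
  [0,0,0,0,0,0,0.6],
  [0,0,0,0,0,0,0.6],
  [0,0,0,0,0,0,0.6],
  [0,0,0,0,0,0,0.6],
], grip_force=50)

```text
clock: 4.4
eef_pos: [591.0, 0.4, 42.5]
eef_rot: [3.142, 0.0, -2.945]
wrist_force: [-0.7, 0.5, 2.3]
finger_gap: 53.8
finger_force: 50.0
```

```bash
python3 - <<'E'
from h import *
import pickle
st=pickle.load(open('w1.p','rb'))
for n,p,z in(('pk',(236,150),83),('pk',(277,150),83),('rollR',(447,157),13),('rollL',(479,161),13),('plateR',(429,108),10)):print(n,wray(st,*p,z))
E
```

```text
pk [552.8 -26.   83. ]
pk [544.6  15.1  83. ]
rollR [517.3 235.1  13. ]
rollL [514.1 276.9  13. ]
plateR [464.6 193.9  10. ]
```

Request:
servo_tool([
  [0,0,0,-4.9,-1,0,0.6],
  [0,0,0,-6.9,-1.4,0,0.6],
  [0,0,0,-9.8,-1.9,0,0.6],
  [0,0,0,-9.8,-1.9,0,0.6],
  [0,0,0,0,0,0,0.6],
])

```text
clock: 5.03
eef_pos: [558.7, -6.1, 42.6]
eef_rot: [-3.142, -0.001, -2.946]
wrist_force: [-1.2, -0.8, 5.6]
finger_gap: 53.6
finger_force: 50.0
```

Request:
servo_tool([
  [0,0,0,-9.8,-1.9,0,0.6],
  [0,0,0,-9.8,-1.9,0,0.6],
  [0,0,0,-9.8,-1.9,0,0.6],
  [0,0,0,-9.8,-1.9,0,0.6],
  [0,0,0,-9.8,-1.9,0,0.6],
  [0,0,0,-9.8,-1.9,0,0.6],
  [0,0,0,-9.8,-1.9,0,0.6],
  [0,0,0,0,0,0,0.6],
  [0,0,0,0,0,0,0.6],
])

```text
clock: 6.15
eef_pos: [490.3, -19.4, 42.5]
eef_rot: [-3.142, -0.001, -2.946]
wrist_force: [-2.3, -5.9, 7.9]
finger_gap: 53.5
finger_force: 50.0
```

Request:
servo_tool([
  [0,0,0,0,0,8,0.6],
  [0,0,0,0,0,22,0.6],
  [0,0,0,0,0,30,0.6],
  [0,0,0,-2,5,0,0.6],
  [0,0,-1.5,-3,20,0,0.6],
  [0,0,-2,-4,40,0,0.6],
  [0,0,-2,-4,48,0,0.6],
  [0,0,-2,-4,48,0,0.6],
  [0,0,-2,-4,45,0,0.6],
  [0,0,-2,-3,35,0,0.6],
  [0,0,0,-2,20,0,0.6],
  [0,0,0,0,10,0,0.6],
  [0,0,0,0,0,0,0.6],
  [0,0,0,0,0,0,0.6],
])

```text
clock: 7.9
eef_pos: [465.1, 251.0, 102.3]
eef_rot: [-3.141, -0.0, 3.136]
wrist_force: [0.3, 0.1, -7.0]
finger_gap: 53.6
finger_force: 50.0
```

```bash
python3 - <<'E'
from h import *
import pickle
st=manip.read_state();print(st['eef_pos'],st['eef_rot'],st['wrist_force']);w=manip.camera('wrist');save('w2',w);pickle.dump(st,open('w2.p','wb'))
save('s2',manip.camera('scene'))
s=cv2.imread('pics/s2.png')[150:384,190:450];cv2.imwrite('pics/v2.png',np.hstack([cv2.imread('pics/w2.png'),cv2.resize(s,(288,384*1)) if 0 else cv2.copyMakeBorder(cv2.resize(s,(288,259)),0,125,0,0,0)]))
E
```

```text
[465.13420394 251.0210479  102.26891017] [-3.14127482e+00 -3.29838372e-04  3.13626424e+00] [ 0.34188687  0.06908978 -7.00552287]
```

View pics/v2.png

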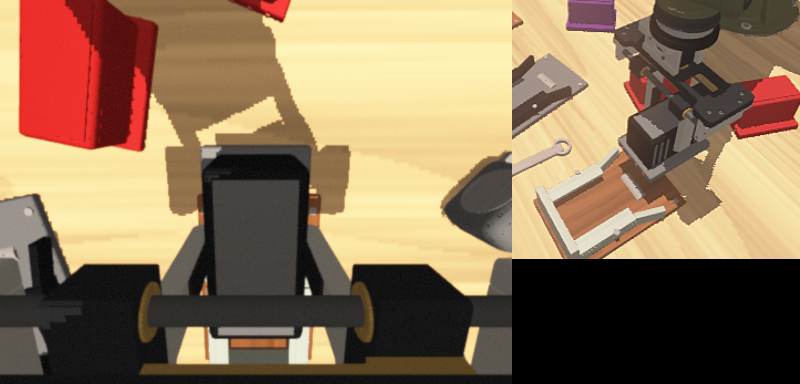

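Held level, pointing down the dock. I'll check the dock's lateral centre in this wrist view, using the plate edges at columns ~198/321 and the light lips below.

```bash
python3 - <<'E'
from h import *
import pickle
st=pickle.load(open('w2.p','rb'));w=cv2.imread('pics/w2.png')
h=cv2.cvtColor(w,cv2.COLOR_BGR2HSV)
b=((h[:,:,0]<15)&(h[:,:,1]>110)&(h[:,:,2]>40))
for v in (198,204,210,218,310,345,349):
    c=np.where(b[v,180:340])[0]+180
    print(v,c.min() if len(c) else 0,c.max() if len(c) else 0, len(c) and (wray(st,c.min()-.5,v,10),wray(st,c.max()+.5,v,10)))
g=(h[:,:,1]<60)&(h[:,:,2]>130)
for v in (310,340,345,350,355):
    c=np.where(g[v,190:335])[0]+190; print('lip',v,c.tolist()[:6],c.tolist()[-6:])
    if len(c):print(wray(st,c.min(),v,32),wray(st,c.max(),v,32))
E
```

```text
198 197 320 (array([465.2, 195.3,  10. ]), array([465.8, 314.6,  10. ]))
204 197 320 (array([471.2, 195. ,  10. ]), array([471.8, 314.9,  10. ]))
210 198 319 (array([477.3, 195.6,  10. ]), array([477.8, 314.2,  10. ]))
218 199 318 (array([485.5, 196.2,  10. ]), array([486.1, 313.7,  10. ]))
310 0 0 0
345 205 311 (array([634. , 194.8,  10. ]), array([634.6, 313.3,  10. ]))
349 206 311 (array([639.3, 195.6,  10. ]), array([639.9, 313.6,  10. ]))
lip 310 [] []
lip 340 [209, 210, 211, 212, 213, 214] [303, 304, 305, 306, 307, 308]
[608.4 204.3  32. ] [608.9 304.6  32. ]
lip 345 [209, 210, 211, 212, 213, 214] [302, 303, 304, 305, 306, 307]
[614.4 204.   32. ] [614.9 303.8  32. ]
lip 350 [209, 210, 211, 212, 213, 214] [302, 303, 304, 305, 306, 307]
[620.5 203.7  32. ] [621.  304.1  32. ]
lip 355 [209, 210, 211, 212, 213, 214] [302, 303, 304, 305, 306, 307]
[626.7 203.4  32. ] [627.2 304.3  32. ]
```

```bash
python3 - <<'E'
import cv2
w=cv2.imread('pics/w2.png');cv2.imwrite('pics/w2c.png',cv2.resize(w[190:370,180:340],None,fx=3.3,fy=3.3,interpolation=cv2.INTER_CUBIC))
E
```

```text
(no output)
```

View pics/w2c.png

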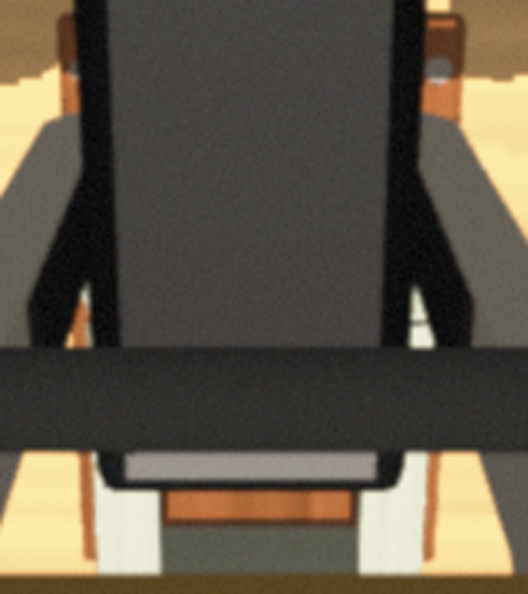

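Wrist says dock centre y ≈ 254.5 and top says ≈ 252; the wrist view of the pack before the grasp read about 2 high. I'll use 252.8 with the 3 mm play and let the forces correct it. Next I lower onto the apron.

Request:
servo_tool([
  [0,0,0,-10,1.8,0,0.6],
  [0,0,0,0,0,-20,0.6],
  [0,0,0,0,0,-20,0.6],
  [0,0,0,0,0,-12,0.6],
  [0,0,0,0,0,-6,0.6],
  [0,0,0,0,0,0,0.6],
  [0,0,0,0,0,0,0.6],
])

```text
clock: 8.88
eef_pos: [455.3, 253.9, 45.1]
eef_rot: [3.141, 0.001, 3.137]
wrist_force: [1.2, -0.1, -7.1]
finger_gap: 53.8
finger_force: 50.0
```

Request:
servo_tool([
  [0,0,0,0,0,-1,0.6],
  [0,0,0,8,0,0,0.6],
  [0,0,0,8,0,0,0.6],
  [0,0,0,8,0,0,0.6],
  [0,0,0,8,0,0,0.6],
  [0,0,0,5,0,0,0.6],
  [0,0,0,5,0,0,0.6],
  [0,0,0,5,0,0,0.6],
  [0,0,0,0,0,0,0.6],
  [0,0,0,0,0,0,0.6],
])

```text
clock: 10.12
eef_pos: [502.0, 253.6, 43.4]
eef_rot: [-3.141, -0.0, 3.137]
wrist_force: [0.5, -3.7, 1.0]
finger_gap: 53.7
finger_force: 50.0
```

The foot is under the lips. A side force of -3.7 N means it is touching slightly on +y, so I shift -1 and continue.

Request:
servo_tool([
  [0,0,0,0,-1,0,0.6],
  [0,0,0,5,0,0,0.6],
  [0,0,0,5,0,0,0.6],
  [0,0,0,5,0,0,0.6],
  [0,0,0,5,0,0,0.6],
  [0,0,0,0,0,0,0.6],
])

```text
clock: 10.88
eef_pos: [522.4, 252.7, 43.4]
eef_rot: [3.141, 0.0, 3.137]
wrist_force: [-0.3, 4.6, 1.1]
finger_gap: 53.9
finger_force: 50.0
```

Request:
servo_tool([
  [0,0,0,0,0.5,0,0.6],
  [0,0,0,6,0,0,0.6],
  [0,0,0,6,0,0,0.6],
  [0,0,0,6,0,0,0.6],
  [0,0,0,6,0,0,0.6],
  [0,0,0,6,0,0,0.6],
  [0,0,0,0,0,0,0.6],
])

```text
clock: 11.75
eef_pos: [552.4, 252.8, 43.3]
eef_rot: [-3.141, 0.0, 3.137]
wrist_force: [0.7, -4.4, 0.5]
finger_gap: 53.9
finger_force: 50.0
```

Request:
servo_tool([
  [0,0,0,6,-0.3,0,0.6],
  [0,0,0,6,0,0,0.6],
  [0,0,0,6,0,0,0.6],
  [0,0,0,4,0,0,0.6],
  [0,0,0,3,0,0,0.6],
  [0,0,0,0,0,0,0.6],
  [0,0,0,0,0,0,0.6],
])

```text
clock: 12.62
eef_pos: [577.8, 252.8, 43.7]
eef_rot: [3.141, 0.002, 3.137]
wrist_force: [4.3, -5.2, -0.5]
finger_gap: 53.8
finger_force: 50.0
```

Request:
servo_tool([
  [0,0,0,2,0,0,0.6],
  [0,0,0,1.5,0,0,0.6],
  [0,0,0,1,0,0,0.6],
  [0,0,0,0,0,0,0.6],
  [0,0,0,0,0,0,0.6],
])

```text
clock: 13.25
eef_pos: [581.4, 253.0, 43.3]
eef_rot: [3.142, -0.0, 3.137]
wrist_force: [0.3, -0.2, -7.6]
finger_gap: 53.6
finger_force: 50.0
```

The roller has dropped behind it (load back to the full weight). I'll nudge to the stop and settle it down.

Request:
servo_tool([
  [0,0,0,1,0,-0.5,0.6],
  [0,0,0,1,0,-0.5,0.6],
  [0,0,0,0,0,0,0.6],
  [0,0,0,0,0,0,0.6],
])

```text
clock: 13.75
eef_pos: [583.7, 252.9, 42.6]
eef_rot: [3.141, 0.0, 3.137]
wrist_force: [1.2, -0.2, -6.2]
finger_gap: 53.9
finger_force: 50.0
```

Request:
servo_tool([
  [0,0,0,0,0,-0.5,0.6],
  [0,0,0,0,0,0,0.3],
  [0,0,0,0,0,0,0],
  [0,0,0,0,0,0,0],
  [0,0,0,0,0,0,0],
  [0,0,0,0,0,0,0],
  [0,0,0,0,0,10,0],
  [0,0,0,0,0,25,0],
  [0,0,0,0,0,30,0],
  [0,0,0,0,0,30,0],
  [0,0,0,0,0,30,0],
  [0,0,0,-30,0,20,0],
  [0,0,0,-40,0,0,0],
  [0,0,0,-40,0,0,0],
  [0,0,0,-40,0,0,0],
  [0,0,0,-40,0,0,0],
  [0,0,0,0,0,0,0],
])

```text
clock: 15.88
eef_pos: [392.1, 253.1, 188.1]
eef_rot: [3.141, 0.001, 3.138]
wrist_force: [-0.2, -0.5, 0.4]
finger_gap: 93.9
finger_force: 0.0
```

```bash
python3 - <<'E'
from h import *
t=manip.camera('top');s=manip.camera('scene');save('t3',t);save('s3',s)
save('v3',np.hstack([cv2.resize(t[85:205,95:195],(400,480),interpolation=cv2.INTER_CUBIC),cv2.resize(s[220:384,170:360],(400,345),interpolation=cv2.INTER_CUBIC).repeat(1,0) if 0 else cv2.copyMakeBorder(cv2.resize(s[220:384,170:360],(400,345),interpolation=cv2.INTER_CUBIC),0,135,0,0,0)]))
E
```

```text
(no output)
```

View pics/v3.png

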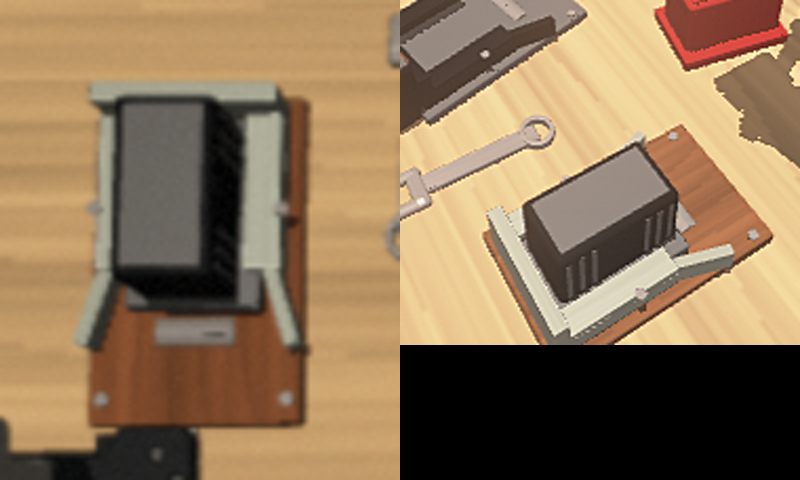

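The pack is seated in the empty dock. The roller (left panel, about (195,332)) is up and fully visible behind the foot's rear edge (v≈308), and the wrench is unmoved. I'll hand in.

```bash
python3 -c "
from cell import manip
print(manip.sign_off())"
```

```text
the job is handed in; nothing more can be done
None
```

The pack was slid out of the charger and into the free dock, fully home with the roller risen behind it. I released it and handed the job in at about 16 s; the sign-off returned no verdict.

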